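# Clear the spray bottle off the spice carousel and bring the pepper to the front

### The arm

A 6-joint arm with a two-finger parallel gripper is mounted at the origin on a cart in front of the work surface, level with it; the furniture and walls round the work are solid. World frame = base frame: x ahead of the robot, y to its left, z up, the work surface at z = 0. Lengths are in m, angles in rad, forces in N, time in s.
With the tool pointing down it reaches from about 0.275 to 0.825 m from the base axis. Payload 4.9 kg.
Tool frame: the origin (TCP) lies on the centre line of the jaws, within the pads' length; the fingertips stand 14 mm ahead of it and the grasp point (between the pads) lies 5 mm behind it; z points along the fingers, y is the line along which they close (so a half turn about z gives the same grasp; the last joint's range is limited). The gripper opens to 85 mm and grips with 20 to 120 N. Pads are 22 mm wide; open, the fingers measure 114 mm over their backs; the gripper's body (76 mm by 85 mm) begins 54 mm behind the grasp point. The pads swing forward as they close: fully open they stand 13 mm farther back than shut.
Start: joints at [0.987, 0.326, -0.193, 1.052, 0, 1.437], TCP at [0.239, 0.495, 0.215] pointing down, gripper open.
Joint ranges: [-2.65, 2.65], [-0.97, 1.79], [-1.3, 1.35], [-1.93, 2.1], [-1.47, 1.37], [-3.14, 3.14]. Speed limits (rad/s): [2.57, 2.57, 3.14, 3.14, 3.14, 3.14].

### API

Orientations are given as a 3x3 rotation matrix whose columns are the frame's x, y, z axes.
In Python, from workcell import * gives the robot as it stands.
- The arm moves only by the shell command python3 -m crank 'ROWS' [FORCE]. ROWS is JSON, a list of rows, each an object of numbers: "x", "y", "z": the shift along the tool's x, y, z in units of 40 mm (1.0 is 40 mm); "ax", "ay", "az": the turn, a rotation vector about the tool's x, y, z in units of 6 degrees (1.0 is 6 degrees); "fingers": the finger opening in mm, from 0 to 85.4. A call has 1 to 10 rows; each row shifts and turns the commanded pose from where the row before left it, along the tool's axes as they then stand; what a row does not reach is not made up. A row lasts 1/10 s, in which the tool goes at most 50 mm and 8.59 degrees, less where a joint would pass 70% of its speed; a pose out of reach is approached as far as the arm can. A call is refused whole if a number of a shift passes 1 or a number of a turn 1, either way. A call with a gripper value outside its range is refused whole. The fingers move at their own pace and stop on an object; FORCE is the grip in N (left out, the last holds). Time passes only in rows, so rows that do not move let the fingers close. It gives the time, the measured TCP pose, the force, the opening and the grip force at its end, in the units of the state.
- state(): the state, without advancing time (a new reading comes with each control period).
- capture(name): name is "scene" or "top"; returns the picture (420x560x3 uint8, red, green, blue); there is no depth.
- camera_model(name): a dict with "fx", "fy", "cx", "cy" (pixels), "pose" (4x4, takes a point from camera to world coordinates). Camera axes: x right, y up, looking along -z (the intrinsics and any distortion apply to the point x, -y, -z); pixel columns grow to the right and rows downward; lengths in m; the calibration is good to about 2 mm. A picture is of the moment at which its call begins. camera_model takes no time and is no camera call.
- sign_off(): hands the job in; it is judged then, once.
The state is a dict: "t": time; "qpos": joint angles; "qd": joint speeds; "joint_torque": joint torques, N m; "position": TCP position; "orientation": TCP orientation; "force": force on the tool from outside, world axes, zero at the start; "ft_torque": the same for the moment, N m; "gripper_width": finger opening in m; "grasp_force": force on a finger pad.
Only numpy, scipy, OpenCV 4.12 (cv2) and the standard library are available. Lean on these libraries where they do the work, as an engineer would, in place of code of your own. Each camera call takes 0.05 s, during which the arm holds its last target. There are 200 camera calls.

### The job

A spray bottle has got in among the spices on the carousel: lift it out and set it down gently, upright, on the bare worktop beside the soap bottle (no more than about a hand's width, 10 cm, between them). Then turn the carousel by the wooden handle bar at its centre until the short dome-topped pepper shaker stands straight at the front, towards the front edge of the worktop where you stand, and finish still gripping the handle, holding the turntable still so that I can take the pepper out. Leave all the jars standing in their places and do not disturb the other things.

Things in the scene. Friction and masses are not known exactly. Their poses are not given: they have to be found in the camera images.
- carousel_foot: fixed round black foot of the spice carousel, 180 mm across, 8.5 mm high, on the worktop; origin at the centre of its underside, on the carousel's axis; never turned: its -x axis points to the front edge of the worktop (world -x), which is the carousel's front
- carousel: turning part: wooden disc 250 mm across, top 20 mm above the worktop; five pairs of wire loops (inner radius 24 mm, 30 and 64 mm above the worktop) in a circle 90 mm from the axis, 72 degrees apart, one on the body's +x axis, each round one container; origin on the axis 10 mm above the worktop, z up. Turns about z on a light bearing (drag 0.02 N m), at least 1.5 turns either way, no detents
- carousel_grip (a point): centre of the wooden handle bar on the carousel's central post: bar 16 mm thick (along the carousel's x), 52 mm long (along the carousel's y), 26 mm high, centre 138 mm above the worktop, top 151 mm; post below it 12 mm thick; axes as the carousel's
- spray_bottle: spray bottle with a narrow spray head on top, the odd one among the jars; round barrel 42 mm across, 131 mm tall in all (it grips as a 42 mm cylinder up to 105 mm above its foot, the spray head above that); stands in one of the carousel's pairs of loops, lifted straight up out of them; origin at the centre of its underside, z up its axis; about 0.16 kg
- pepper_shaker: pepper shaker, the shortest container in the carousel, 90 mm tall and 44 mm across, with a narrower rounded dome top; stands in the loop on the carousel's +x axis; origin at the centre of its underside, z up its axis
- spice_jar_1: spice jar in the carousel, 41 mm across, 105 mm tall, with a wide flat-topped screw cap; origin at the centre of its underside, z up its axis
- spice_jar_2: spice jar in the carousel, 45 mm across, 105 mm tall, with a wide flat-topped screw cap; origin at the centre of its underside, z up its axis
- spice_jar_3: spice jar in the carousel, 41 mm across, 105 mm tall, with a wide flat-topped screw cap; origin at the centre of its underside, z up its axis
- soap_bottle: tall flattened soap bottle with a screw cap, 52 x 90 mm (its x, y) and 200 mm tall, standing alone to the left of the carousel; origin at the centre of its underside, z up; leave it where it is
- timer: round kitchen timer, 67 mm across, 47 mm tall, on the worktop at the left; bystander; origin at the centre of its underside
- drinking_glass: clear drinking glass, 76 mm across, 86 mm tall, on the worktop behind the carousel; bystander; origin at the centre of its underside
- mixing_bowl: white bowl, 120 mm across, 57 mm tall, on the chopping board at the right (top of the board 14 mm high); bystander; origin at the centre of its underside
There are look-alikes about, which are no part of the job. What is shaped like the pepper_shaker but blue is not meant.

How it is judged:
By the outcome, as a careful person would: the job done as asked, in the order asked, and still so for the second after the job is handed in, while the arm keeps its last pose, push and grip.
It also fails if it takes over 58 s, if anything falls off the work surface, if the arm or the gripper's body presses on something with over 40 N, if the wrist force passes 120 N, or if a joint passes its speed limit or range.

## Working session

There is one attempt and no reset: what is moved stays moved. The work goes in short steps, Python scripts to look and compute and a shell command to move; the robot and the scene stay as the last step left them, time stands still between calls to the robot, and variables do not carry over. Pictures are saved under pics/ and viewed, at most 10 in all, crops included, and the job is handed in when it is done.

```bash
mkdir -p pics
python3 - <<'E'
from workcell import *
import cv2,numpy as np
for n in("scene","top"):
    m=camera_model(n);print(n,{k:(np.round(v,4).tolist()) for k,v in m.items() if not isinstance(v,str)})
    cv2.imwrite(f"pics/{n}0.png",cv2.resize(capture(n)[:,:,::-1],(800,600),interpolation=cv2.INTER_CUBIC))
s=state();print(s)
E
```

```text
scene {'fx': 438.9177, 'fy': 438.9177, 'cx': 277.3877, 'cy': 210.331, 'pose': [[0.6819, 0.5259, -0.5083, -0.0159], [-0.7314, 0.4986, -0.4653, -0.4565], [0.0087, 0.6891, 0.7246, 0.9689], [0.0, 0.0, 0.0, 1.0]]}
top {'fx': 380.3562, 'fy': 380.3562, 'cx': 284.3797, 'cy': 212.8235, 'pose': [[-0.0299, 0.9958, -0.0862, 0.445], [-0.9995, -0.0304, -0.0045, 0.0746], [-0.0071, 0.086, 0.9963, 1.3017], [0.0, 0.0, 0.0, 1.0]]}
{'t': 0.1, 'qpos': array([ 9.86783562e-01,  3.26891728e-01, -1.93478112e-01,  1.05202998e+00,
       -2.72181658e-05,  1.43659317e+00]), 'qd': array([ 4.66559072e-04, -2.89069378e-03,  1.55437798e-03, -4.79926179e-04,
        5.25956733e-05, -9.88608817e-04]), 'joint_torque': array([ 1.29854387e-03, -4.44238865e+01,  2.63039088e+01,  7.85474957e-03,
       -9.39366737e-05, -1.67126387e-05]), 'position': array([0.23882499, 0.49482142, 0.21427041]), 'orientation': array([[-9.00529830e-01,  4.34793380e-01, -8.61422246e-04],
       [ 4.34794192e-01,  9.00528834e-01, -1.35273479e-03],
       [ 1.87575438e-04, -1.59271943e-03, -9.99998714e-01]]), 'force': array([-0.69641194, -0.25280247,  0.3667083 ]), 'ft_torque': array([-0.00825341,  0.01223095, -0.01501916]), 'grasp_force': 0.0, 'gripper_width': 0.08513758898604608}
```

View pics/scene0.png

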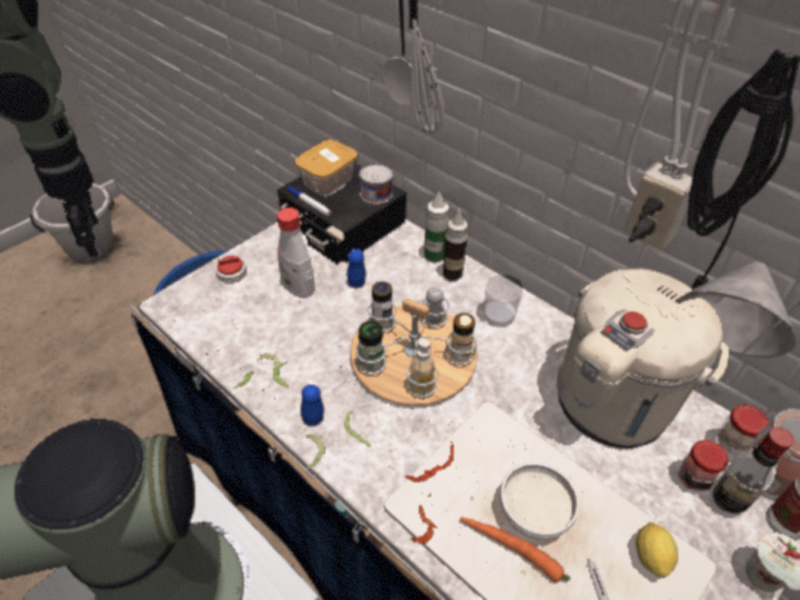

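View pics/top0.png

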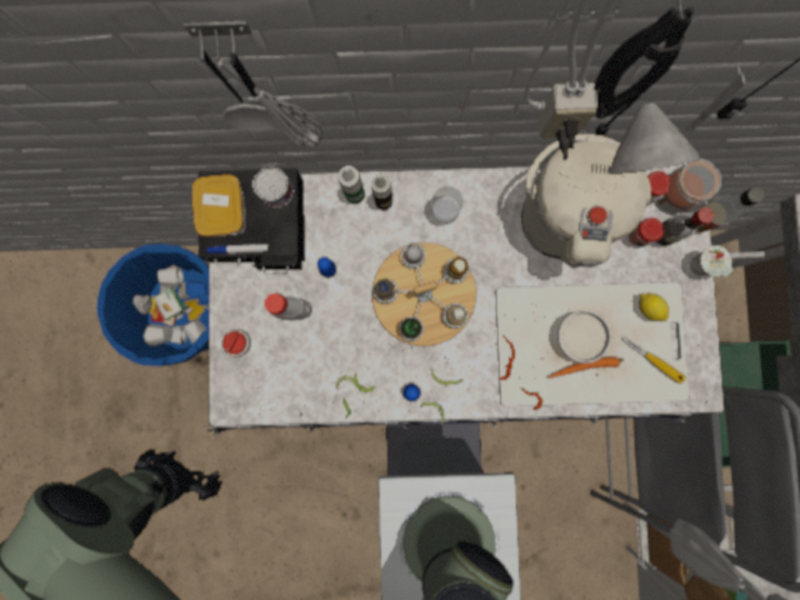

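The scene picture shows the carousel at about (413,350), the soap bottle with its red cap at (290,255), and decoy blue shakers at (356,268) and (312,405). The likely spray bottle is at (423,365) and the pepper at (435,303). I'll enlarge both views.

Run:
```python
import cv2
from workcell import *
a=capture("scene")[:,:,::-1][185:290,180:355]; b=capture("top")[:,:,::-1][155:260,140:350]
cv2.imwrite("pics/c1.png",cv2.resize(a,None,fx=4.5,fy=4.5,interpolation=cv2.INTER_CUBIC))
cv2.imwrite("pics/c2.png",cv2.resize(b,None,fx=3.8,fy=3.8,interpolation=cv2.INTER_CUBIC))
```

```text
(no output)
```

View pics/c1.png

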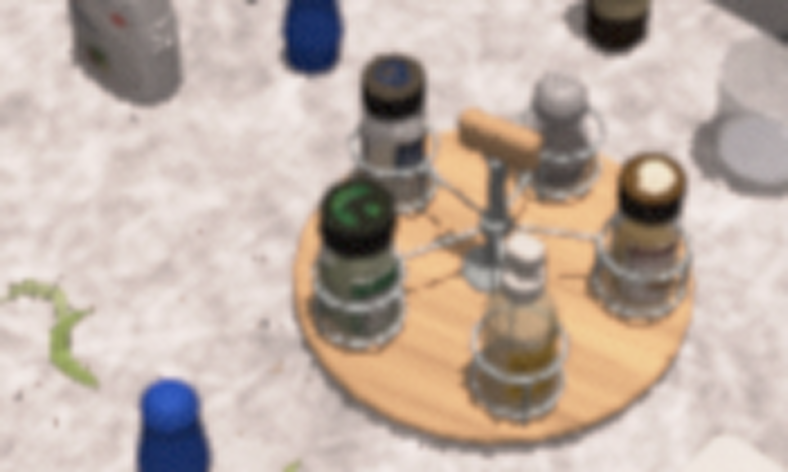

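View pics/c2.png

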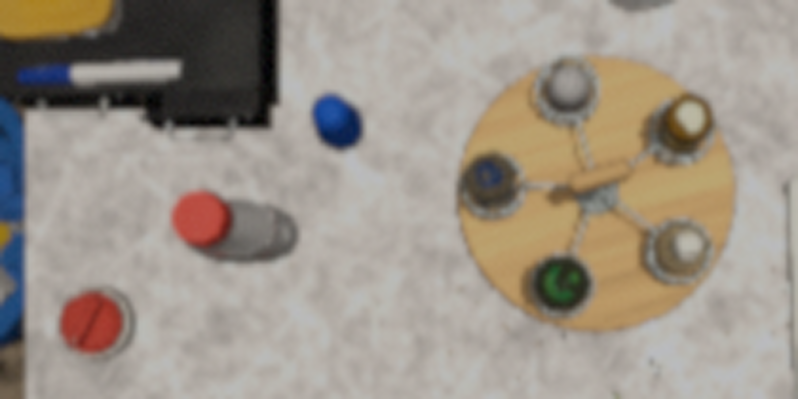

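Crop c1 (scene) shows the spray head at (526,250), the pepper dome at (560,92) and the handle bar from (462,125) to (538,155). Crop c2 (top) shows the disc spanning 458–737 by 55–332, the spray head at (687,242), the pepper at (570,83), and the soap bottle from its cap (201,218) to its foot (~265,235).

```bash
cat > h.py <<'E'
from workcell import *
import numpy as np
def ray(n,u,v):
    m=camera_model(n);P=np.array(m["pose"])
    d=P[:3,:3]@np.array([(u-m["cx"])/m["fx"],-(v-m["cy"])/m["fy"],-1]);return P[:3,3],d
def atz(n,u,v,z):
    o,d=ray(n,u,v);return o+d*(z-o[2])/d[2]
def proj(n,p):
    m=camera_model(n);P=np.array(m["pose"]);c=P[:3,:3].T@(np.array(p)-P[:3,3])
    return m["cx"]+m["fx"]*c[0]/-c[2], m["cy"]-m["fy"]*c[1]/-c[2]
c1=lambda u,v:(180+(u+.5)/4.5-.5,185+(v+.5)/4.5-.5)
c2=lambda u,v:(140+(u+.5)/3.8-.5,155+(v+.5)/3.8-.5)
E
python3 - <<'E'
from h import *
np.set_printoptions(precision=4,suppress=True)
for n,p,q,z in [("spray",(526,244),(687,240),.151),("pepper",(560,90),(570,83),.108),("blue",(392,70),(489,176),.125),("green",(357,200),(562,283),.125),("white",(655,177),(690,116),.125),]:
    A=atz("scene",*c1(*p),z);B=atz("top",*c2(*q),z);print(n,A,B)
print("disc",atz("top",*c2(597.5,193.5),.02), [atz("top",*c2(*e),.02) for e in((458,193),(737,193),(597,55),(597,332))])
print("disc scene",[atz("scene",*c1(*e),.02) for e in((293,275),(692,280))])
print("bar",[atz("scene",*c1(*e),.145) for e in((462,125),(538,155))],[atz("top",*c2(*e),.151) for e in((567,187),(630,168))])
print("soapcap",atz("top",*c2(201,218),.2),atz("scene",288*.7,213*.7,.2))
print("soapbase far",atz("top",*c2(296,235),0.01))
print("timer",atz("top",*c2(92,321),.047),"bluelook",atz("top",*c2(335,118),.08))
E
```

```text
spray [ 0.52   -0.0299  0.151 ] [ 0.5261 -0.029   0.151 ]
pepper [0.6542 0.058  0.108 ] [0.6636 0.0598 0.108 ]
blue [0.584  0.1323 0.125 ] [0.5854 0.1288 0.125 ]
green [0.4956 0.0746 0.125 ] [0.4959 0.0717 0.125 ]
white [ 0.6255 -0.0372  0.125 ] [ 0.6299 -0.0377  0.125 ]
disc [0.5793 0.0373 0.02  ] [array([0.5835, 0.1617, 0.02  ]), array([ 0.5759, -0.0868,  0.02  ]), array([0.7044, 0.0337, 0.02  ]), array([0.4563, 0.0418, 0.02  ])]
disc scene [array([0.4886, 0.1262, 0.02  ]), array([ 0.6544, -0.0548,  0.02  ])]
bar [array([0.5654, 0.0584, 0.145 ]), array([0.5778, 0.0114, 0.145 ])] [array([0.5715, 0.0654, 0.151 ]), array([0.5853, 0.0145, 0.151 ])]
soapcap [0.5509 0.3469 0.2   ] [0.5504 0.3504 0.2   ]
soapbase far [0.5512 0.3087 0.01  ]
timer [0.4787 0.4803 0.047 ] bluelook [0.6447 0.2611 0.08  ]
```

```bash
cat >> h.py <<'E'
def to(x,y,z,yaw=None):  # grasp-point target (5 mm behind TCP): tool shift in units, az units
    s=state();R=np.array(s["orientation"]);p=np.array(s["position"])
    d=R.T@(np.array([x,y,z-.005])-p)/.04
    a=np.degrees(np.arctan2(R[1,1],R[0,1]))
    tilt=np.cross(R[:,2],[0,0,-1]);tilt=R.T@tilt/np.radians(6)
    print("t%.1f"%s["t"],"shift",d.round(2),"yaw",a.round(1),"az",None if yaw is None else round(-((yaw-a+180)%360-180)/6,2),"tilt",tilt.round(2),"w",round(s["gripper_width"],4),"F",np.round(s["force"],1),"gf",s["grasp_force"],"grasp",(p+[0,0,.005]).round(4),"q6",s["qpos"][5].round(2))
E
python3 -m crank '[{"az":-1,"z":-0.15,"fingers":70},{"az":-1,"z":-0.15},{"az":-1,"z":-0.15},{"az":-1,"z":-0.15},{"az":-1,"z":-0.15},{"az":-1,"z":-0.15},{"az":-1,"z":-0.15},{"az":-1},{"az":-1},{"az":-1}]'
python3 -m crank '[{"az":-1},{"az":-1},{"az":-0.65},{}]'
python3 -c "
from h import *
to(.523,-.029,.26,140)"
```

```text
t0.2 shift [-12.09  -8.71  -1.  ] yaw 64.2 az -12.63 tilt [-0.01 -0.    0.  ] w 0.0855 F [ 1.   0.8 -0.9] gf 0.0 grasp [0.2389 0.495  0.2195] q6 1.44invalid input
invalid input
```

```bash
python3 -m crank '[{"x":0,"y":0,"z":-0.15,"ax":0,"ay":0,"az":-1,"fingers":70}]'; python3 -m crank '[{"az":-1,"z":-0.15}]';python3 -m crank '[{"az":-0.9,"z":-0.15,"fingers":70}]'
```

```text
t: 0.3
position: [0.2387, 0.4946, 0.22]
orientation: [[-0.942, 0.336, -0.001], [0.336, 0.942, -0.002], [0.001, -0.002, -1.0]]
force: [0.8, 0.7, -0.1]
gripper_width: 0.0733
grasp_force: 0.0invalid input
invalid input
```

Every key is needed in each row.

```bash
python3 -m crank '[{"x":0,"y":0,"z":-0.1,"ax":0,"ay":0,"az":-1,"fingers":70},{"x":0,"y":0,"z":-0.1,"ax":0,"ay":0,"az":-1,"fingers":70},{"x":0,"y":0,"z":-0.1,"ax":0,"ay":0,"az":-1,"fingers":70},{"x":0,"y":0,"z":-0.1,"ax":0,"ay":0,"az":-1,"fingers":70},{"x":0,"y":0,"z":-0.1,"ax":0,"ay":0,"az":-1,"fingers":70},{"x":0,"y":0,"z":-0.1,"ax":0,"ay":0,"az":-1,"fingers":70},{"x":0,"y":0,"z":-0.1,"ax":0,"ay":0,"az":-1,"fingers":70},{"x":0,"y":0,"z":-0.1,"ax":0,"ay":0,"az":-1,"fingers":70},{"x":0,"y":0,"z":0,"ax":0,"ay":0,"az":-1,"fingers":70},{"x":0,"y":0,"z":0,"ax":0,"ay":0,"az":-1,"fingers":70}]' >/dev/null
python3 -m crank '[{"x":0,"y":0,"z":0,"ax":0,"ay":0,"az":-1,"fingers":70},{"x":0,"y":0,"z":0,"ax":0,"ay":0,"az":-0.65,"fingers":70},{"x":0,"y":0,"z":0,"ax":0,"ay":0,"az":0,"fingers":70}]'
python3 -c "
from h import *
to(.523,-.029,.26,140)"
```

```text
t: 1.6
position: [0.239, 0.4952, 0.2527]
orientation: [[-0.641, -0.767, -0.0], [-0.767, 0.641, -0.0], [0.001, -0.0, -1.0]]
force: [0.3, -0.5, -0.4]
gripper_width: 0.0701
grasp_force: 0.0
t1.6 shift [  5.5  -13.85  -0.05] yaw 140.1 az 0.02 tilt [-0. -0.  0.] w 0.0701 F [ 0.3 -0.5 -0.4] gf 0.0 grasp [0.239  0.4952 0.2577] q6 0.11
```

```bash
python3 -m crank '[{"x":0.35,"y":-0.87,"z":0,"ax":0,"ay":0,"az":0,"fingers":70},{"x":0.35,"y":-0.87,"z":0,"ax":0,"ay":0,"az":0,"fingers":70},{"x":0.35,"y":-0.87,"z":0,"ax":0,"ay":0,"az":0,"fingers":70},{"x":0.35,"y":-0.87,"z":0,"ax":0,"ay":0,"az":0,"fingers":70},{"x":0.35,"y":-0.87,"z":0,"ax":0,"ay":0,"az":0,"fingers":70},{"x":0.35,"y":-0.87,"z":0,"ax":0,"ay":0,"az":0,"fingers":70},{"x":0.35,"y":-0.87,"z":0,"ax":0,"ay":0,"az":0,"fingers":70},{"x":0.35,"y":-0.87,"z":0,"ax":0,"ay":0,"az":0,"fingers":70}]' >/dev/null
python3 -m crank '[{"x":0.35,"y":-0.87,"z":0,"ax":0,"ay":0,"az":0,"fingers":70},{"x":0.35,"y":-0.87,"z":0,"ax":0,"ay":0,"az":0,"fingers":70},{"x":0.35,"y":-0.87,"z":0,"ax":0,"ay":0,"az":0,"fingers":70},{"x":0.35,"y":-0.87,"z":0,"ax":0,"ay":0,"az":0,"fingers":70},{"x":0.35,"y":-0.87,"z":0,"ax":0,"ay":0,"az":0,"fingers":70},{"x":0.35,"y":-0.87,"z":0,"ax":0,"ay":0,"az":0,"fingers":70},{"x":0.35,"y":-0.87,"z":0,"ax":0,"ay":0,"az":0,"fingers":70},{"x":0,"y":0,"z":0,"ax":0,"ay":0,"az":0,"fingers":70}]' >/dev/null
python3 -c "
from h import *
import cv2
to(.523,-.029,.2,140)
a=capture('scene')[:,:,::-1][150:290,180:355]
cv2.imwrite('pics/d1.png',cv2.resize(a,None,fx=4.2,fy=4.2,interpolation=cv2.INTER_CUBIC))
for z in (.151,.125): print(proj('scene',(.523,-.029,z)))"
```

```text
t3.2 shift [ 0.22 -0.7   1.44] yaw 139.7 az -0.04 tilt [-0.02 -0.    0.  ] w 0.0699 F [0.4 0.3 0.4] gf 0.0 grasp [ 0.5071 -0.0041  0.2577] q6 -1.02
(np.float64(297.01840374006673), np.float64(237.94876114922403))
(np.float64(296.5856123517509), np.float64(244.7204581032761))
```

```bash
python3 -m crank '[{"x":0.22,"y":-0.7,"z":0,"ax":0,"ay":0,"az":0,"fingers":70},{"x":0,"y":0,"z":0.7,"ax":0,"ay":0,"az":0,"fingers":70},{"x":0,"y":0,"z":0.7,"ax":0,"ay":0,"az":0,"fingers":70},{"x":0,"y":0,"z":0,"ax":0,"ay":0,"az":0,"fingers":70}]' >/dev/null
python3 -c "
from h import *
import cv2
to(.523,-.029,.105,140)
a=capture('scene')[:,:,::-1][180:290,240:380]
cv2.imwrite('pics/d2.png',cv2.resize(a,None,fx=5,fy=5,interpolation=cv2.INTER_CUBIC))"
```

```text
t3.6 shift [ 0.01 -0.2   2.34] yaw 140.1 az 0.02 tilt [ 0.06 -0.03  0.  ] w 0.0702 F [-0.7  0.4  0.8] gf 0.0 grasp [ 0.5177 -0.0237  0.1987] q6 -1.06
```

View pics/d2.png

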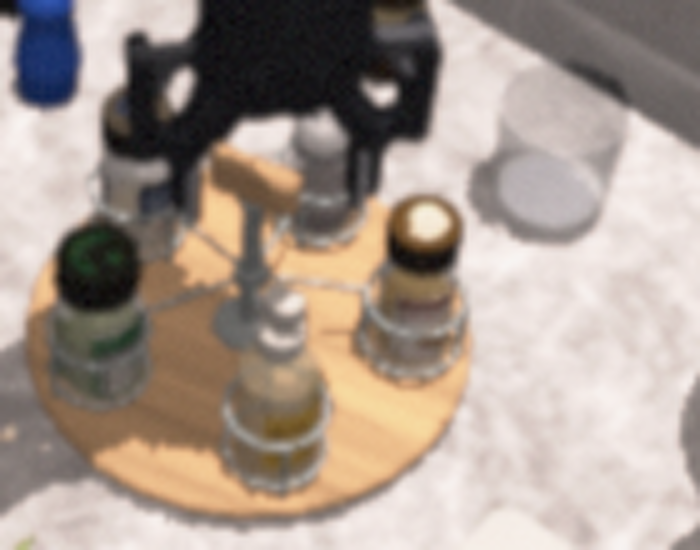

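The gripper hangs over the carousel. Its fingertips appear at about (185,200) and (365,200), and the spray head is at (290,300). I'll check these against projection.

```bash
python3 -c "
from h import *
import cv2
for z in (.18,.19,.2,.21):
  for s in (1,-1):
    for r in (.035,.045):
      u,v=proj('scene',(.5177-.766*r*s,-.0237+.643*r*s,z)); print(z,s,r,round((u-240)*5),round((v-180)*5))
a=capture('top')[:,:,::-1][170:270,240:360]
cv2.imwrite('pics/d3.png',cv2.resize(a,None,fx=5,fy=5,interpolation=cv2.INTER_CUBIC))
"
```

```text
0.18 1 0.035 199 257
0.18 1 0.045 178 259
0.18 -1 0.035 344 245
0.18 -1 0.045 365 243
0.19 1 0.035 199 243
0.19 1 0.045 178 245
0.19 -1 0.035 346 231
0.19 -1 0.045 366 229
0.2 1 0.035 199 229
0.2 1 0.045 178 231
0.2 -1 0.035 347 217
0.2 -1 0.045 368 215
0.21 1 0.035 200 215
0.21 1 0.045 178 217
0.21 -1 0.035 348 202
0.21 -1 0.045 369 200
```

View pics/d3.png

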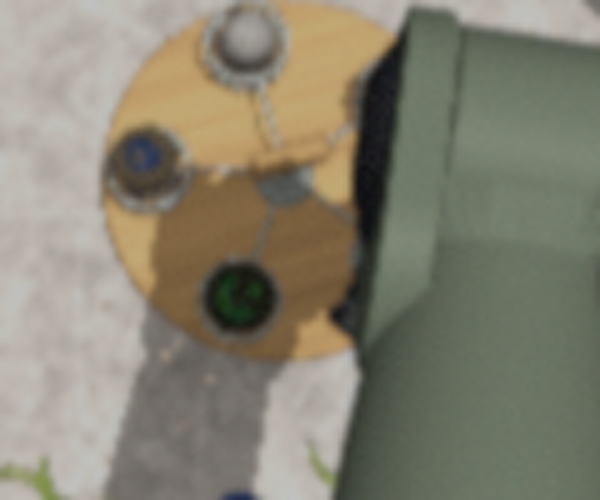

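The top view is blocked by the arm; green and pepper jars are unmoved. Laterally the fingers agree with the projection. I'll centre, descend part way and look again.

```bash
python3 -m crank '[{"x":0,"y":-0.2,"z":0.5,"ax":0,"ay":0,"az":0,"fingers":70},{"x":0,"y":0,"z":0.5,"ax":0,"ay":0,"az":0,"fingers":70},{"x":0,"y":0,"z":0.4,"ax":0,"ay":0,"az":0,"fingers":70},{"x":0,"y":0,"z":0,"ax":0,"ay":0,"az":0,"fingers":70}]' >/dev/null
python3 -c "
from h import *
import cv2
to(.523,-.029,.105,140)
for s in (1,-1):
    for z in(.13,.14,.15):
      u,v=proj('scene',(.523-.766*.04*s,-.029+.643*.04*s,z)); print(z,s,round((u-240)*5),round((v-180)*5))
a=capture('scene')[:,:,::-1][180:290,240:380]
cv2.imwrite('pics/d4.png',cv2.resize(a,None,fx=5,fy=5,interpolation=cv2.INTER_CUBIC))"
```

```text
t4.2 shift [0.04 0.08 1.02] yaw 140.2 az 0.03 tilt [ 0.01 -0.01  0.  ] w 0.0703 F [0.2 0.1 0.3] gf 0.0 grasp [ 0.5265 -0.0297  0.1458] q6 -1.07
0.13 1 203 324
0.14 1 203 311
0.15 1 203 298
0.13 -1 363 310
0.14 -1 365 297
0.15 -1 366 284
```

View pics/d4.png

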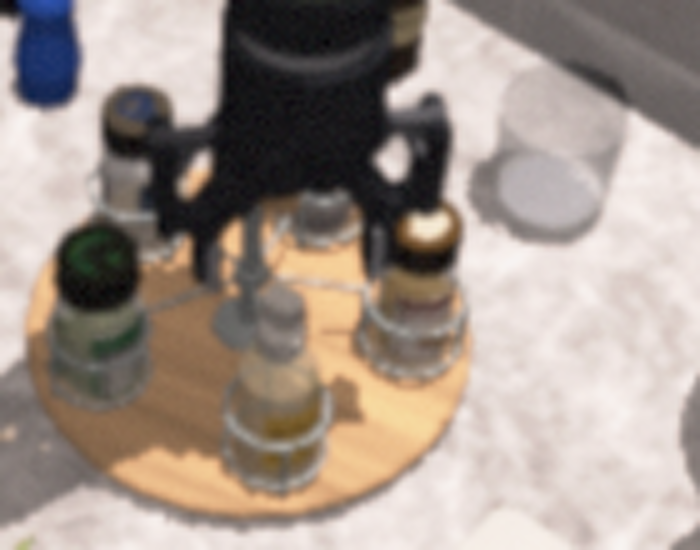

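The fingertips at (205,285) and (375,280) sit about 30 px (6 raw px) above where projection puts them. I'll check this against the start pictures before going lower.

```bash
python3 -c "
from h import *
import cv2
print(camera_model('scene').keys())
p=np.array([.2388,.4948,.2143]);y=np.array([.435,.9,0])
for n in('scene','top'):
  for dz in(-.014,0,.02): print(n,dz,[np.round(np.array(proj(n,p+y*s+[0,0,dz]))/.7) for s in(-.05,0,.05)])
a=cv2.imread('pics/scene0.png')[130:280,20:170];b=cv2.imread('pics/top0.png')[430:520,110:260]
a=cv2.resize(a,None,fx=2.6,fy=2.6);b=cv2.resize(b,None,fx=2.6,fy=2.6)
o=np.zeros((390,780,3),np.uint8);o[:,:390]=a;o[:234,390:]=b;cv2.imwrite('pics/e1.png',o)
"
```

```text
dict_keys(['fx', 'fy', 'cx', 'cy', 'pose'])
scene -0.014 [array([104., 275.]), array([103., 257.]), array([101., 240.])]
scene 0 [array([102., 269.]), array([100., 251.]), array([ 98., 234.])]
scene 0.02 [array([ 98., 261.]), array([ 96., 243.]), array([ 95., 225.])]
top -0.014 [array([225., 472.]), array([202., 461.]), array([180., 451.])]
top 0 [array([222., 473.]), array([200., 463.]), array([177., 452.])]
top 0.02 [array([219., 476.]), array([196., 465.]), array([172., 454.])]
```

View pics/e1.png

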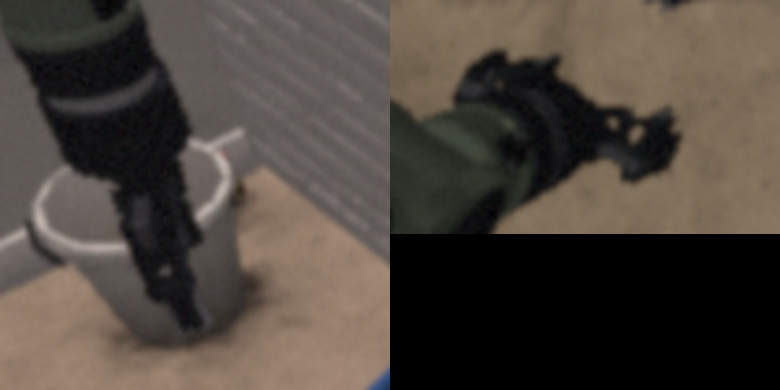

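Both cameras put the open fingertips about 25 mm higher than the nominal tip. That may just be the open fingers swinging back, and it doesn't add any collision risk. I'll descend to the grasp height, close gently and use the measured width (it should be 42 mm) as the check.

```bash
python3 -m crank '[{"x":0.04,"y":0.08,"z":0.25,"ax":0,"ay":0,"az":0,"fingers":70},{"x":0,"y":0,"z":0.25,"ax":0,"ay":0,"az":0,"fingers":70},{"x":0,"y":0,"z":0.25,"ax":0,"ay":0,"az":0,"fingers":70},{"x":0,"y":0,"z":0.25,"ax":0,"ay":0,"az":0,"fingers":70},{"x":0,"y":0,"z":0,"ax":0,"ay":0,"az":0,"fingers":70}]'
python3 -c "
from h import *
import cv2
to(.523,-.029,.105,140)
a=capture('scene')[:,:,::-1][180:290,240:380]
cv2.imwrite('pics/d5.png',cv2.resize(a,None,fx=5,fy=5,interpolation=cv2.INTER_CUBIC))"
```

```text
t: 4.7
position: [0.5224, -0.0293, 0.0993]
orientation: [[-0.641, -0.767, -0.003], [-0.767, 0.641, 0.001], [0.001, 0.003, -1.0]]
force: [0.0, 0.7, -0.2]
gripper_width: 0.0701
grasp_force: 0.0
t4.7 shift [-0.02 -0.01 -0.02] yaw 140.1 az 0.02 tilt [ 0.02 -0.01  0.  ] w 0.0701 F [ 0.   0.7 -0.2] gf 0.0 grasp [ 0.5224 -0.0293  0.1043] q6 -1.07
```

View pics/d5.png

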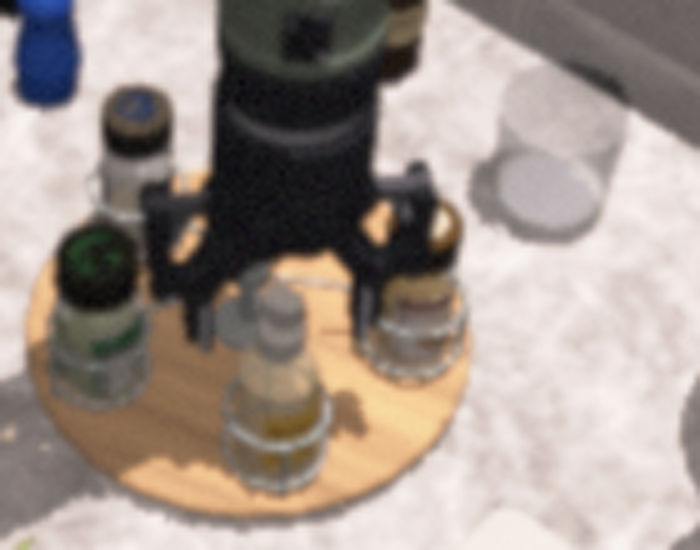

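The tips appear at (200,345) and (360,340), centred laterally about the bottle axis. Both cameras fit "fingertips about 20–25 mm higher" and not a sideways error. The palm is well above the spray head, so I'll go 10 mm lower, watching the force, and then close gently.

```bash
python3 -m crank '[{"x":0,"y":0,"z":0.12,"ax":0,"ay":0,"az":0,"fingers":70},{"x":0,"y":0,"z":0.12,"ax":0,"ay":0,"az":0,"fingers":70},{"x":0,"y":0,"z":0,"ax":0,"ay":0,"az":0,"fingers":70}]'
python3 -m crank '[{"x":0,"y":0,"z":0,"ax":0,"ay":0,"az":0,"fingers":52},{"x":0,"y":0,"z":0,"ax":0,"ay":0,"az":0,"fingers":46},{"x":0,"y":0,"z":0,"ax":0,"ay":0,"az":0,"fingers":38},{"x":0,"y":0,"z":0,"ax":0,"ay":0,"az":0,"fingers":38},{"x":0,"y":0,"z":0,"ax":0,"ay":0,"az":0,"fingers":38}]' 25
```

```text
t: 5.05
position: [0.5233, -0.0295, 0.0908]
orientation: [[-0.641, -0.767, -0.001], [-0.767, 0.641, 0.0], [0.0, 0.001, -1.0]]
force: [1.0, 0.6, -0.3]
gripper_width: 0.0702
grasp_force: 0.0
t: 5.55
position: [0.524, -0.0296, 0.0917]
orientation: [[-0.641, -0.768, 0.001], [-0.768, 0.641, -0.0], [-0.0, -0.001, -1.0]]
force: [-0.4, 0.4, 2.0]
gripper_width: 0.0409
grasp_force: 25.5
```

```bash
python3 -m crank '[{"x":0,"y":0,"z":0,"ax":0,"ay":0,"az":0,"fingers":34},{"x":0,"y":0,"z":-0.2,"ax":0,"ay":0,"az":0,"fingers":34},{"x":0,"y":0,"z":-0.3,"ax":0,"ay":0,"az":0,"fingers":34},{"x":0,"y":0,"z":-0.3,"ax":0,"ay":0,"az":0,"fingers":34},{"x":0,"y":0,"z":0,"ax":0,"ay":0,"az":0,"fingers":34}]' 40
python3 -c "
from h import *
import cv2
a=capture('scene')[:,:,::-1]
cv2.imwrite('pics/f1raw.png',a)"
```

```text
t: 6.05
position: [0.5251, -0.0298, 0.1256]
orientation: [[-0.641, -0.767, 0.004], [-0.767, 0.641, -0.001], [-0.002, -0.003, -1.0]]
force: [0.3, -0.3, -1.7]
gripper_width: 0.0407
grasp_force: 40.8
```

The weight registers at 1.7 N and the grip is firm. Next I'll lift clear.

```bash
python3 -m crank '[{"x":0,"y":0,"z":-0.4,"ax":0,"ay":0,"az":0,"fingers":34},{"x":0,"y":0,"z":-0.5,"ax":0,"ay":0,"az":0,"fingers":34},{"x":0,"y":0,"z":-0.6,"ax":0,"ay":0,"az":0,"fingers":34},{"x":0,"y":0,"z":-0.6,"ax":0,"ay":0,"az":0,"fingers":34},{"x":0,"y":0,"z":-0.5,"ax":0,"ay":0,"az":0,"fingers":34},{"x":0,"y":0,"z":-0.4,"ax":0,"ay":0,"az":0,"fingers":34},{"x":0,"y":0,"z":0,"ax":0,"ay":0,"az":0,"fingers":34}]'
python3 -m crank '[{"x":0,"y":0,"z":0,"ax":0,"ay":0,"az":-0.6,"fingers":34},{"x":0,"y":0,"z":0,"ax":0,"ay":0,"az":-0.9,"fingers":34},{"x":0,"y":0,"z":0,"ax":0,"ay":0,"az":-0.9,"fingers":34},{"x":0,"y":0,"z":0,"ax":0,"ay":0,"az":-0.9,"fingers":34},{"x":0,"y":0,"z":0,"ax":0,"ay":0,"az":-0.9,"fingers":34},{"x":0,"y":0,"z":0,"ax":0,"ay":0,"az":-0.9,"fingers":34},{"x":0,"y":0,"z":0,"ax":0,"ay":0,"az":-0.9,"fingers":34},{"x":0,"y":0,"z":0,"ax":0,"ay":0,"az":-0.6,"fingers":34},{"x":0,"y":0,"z":0,"ax":0,"ay":0,"az":0,"fingers":34}]' >/dev/null
python3 -c "
from h import *
to(.5,.24,.245,180)"
```

```text
t: 6.8
position: [0.5249, -0.0297, 0.2453]
orientation: [[-0.641, -0.767, 0.004], [-0.768, 0.641, -0.001], [-0.002, -0.003, -1.0]]
force: [0.5, 0.8, -2.0]
gripper_width: 0.0406
grasp_force: 40.9
t7.7 shift [-6.73  0.61  0.05] yaw 179.7 az -0.05 tilt [ 0.02  0.   -0.  ] w 0.0406 F [ 0.4 -0.2 -2. ] gf 40.90852618217468 grasp [ 0.5229 -0.0294  0.247 ] q6 -1.76
```

```bash
python3 -m crank '[{"x":-0.4,"y":0.04,"z":0,"ax":0,"ay":0,"az":0,"fingers":34},{"x":-0.7,"y":0.07,"z":0,"ax":0,"ay":0,"az":0,"fingers":34},{"x":-0.9,"y":0.08,"z":0,"ax":0,"ay":0,"az":0,"fingers":34},{"x":-0.9,"y":0.08,"z":0,"ax":0,"ay":0,"az":0,"fingers":34},{"x":-0.9,"y":0.08,"z":0,"ax":0,"ay":0,"az":0,"fingers":34},{"x":-0.9,"y":0.08,"z":0,"ax":0,"ay":0,"az":0,"fingers":34},{"x":-0.9,"y":0.08,"z":0,"ax":0,"ay":0,"az":0,"fingers":34},{"x":-0.7,"y":0.06,"z":0,"ax":0,"ay":0,"az":0,"fingers":34},{"x":-0.4,"y":0.04,"z":0,"ax":0,"ay":0,"az":0,"fingers":34},{"x":0,"y":0,"z":0,"ax":0,"ay":0,"az":0,"fingers":34}]' >/dev/null
python3 -c "
from h import *
to(.5,.24,.095,180)
s=proj('scene',(.5,.24,.17)),proj('scene',(.5,.24,.3));print(s)
import cv2
a=capture('scene')[:,:,::-1][80:220,120:300]
cv2.imwrite('pics/g1.png',cv2.resize(a,None,fx=4.2,fy=4.2,interpolation=cv2.INTER_CUBIC))"
```

```text
t8.7 shift [ 0.02 -0.01  3.82] yaw 179.9 az -0.02 tilt [0.01 0.   0.  ] w 0.0404 F [ 0.7 -0.8 -0.9] gf 40.90490698814392 grasp [0.4996 0.2407 0.2479] q6 -1.25
((np.float64(215.38681933550026), np.float64(184.69249188252013)), (np.float64(210.39784140015905), np.float64(145.72819763288524)))
```

View pics/g1.png

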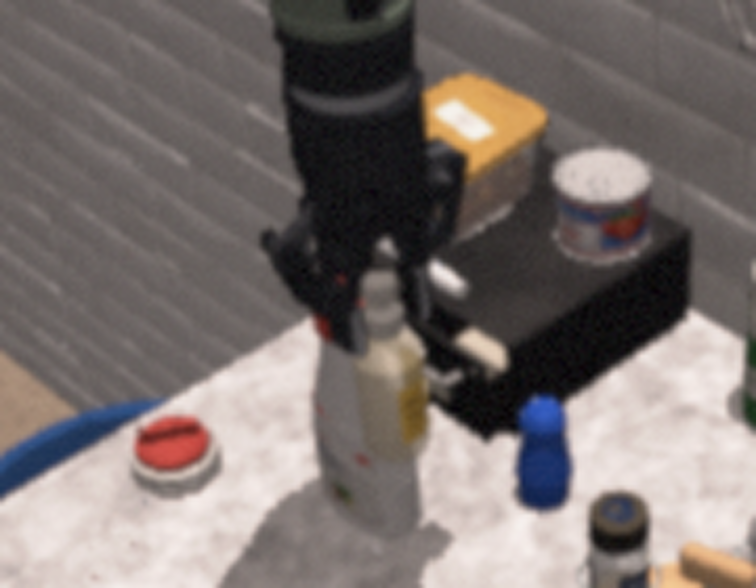

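The bottle hangs upright in the grip, with its foot at (390,455) as projected. The soap bottle and timer are untouched. I'll lower it, slowing down near the worktop.

```bash
python3 -m crank '[{"x":0,"y":0,"z":0.4,"ax":0,"ay":0,"az":0,"fingers":34},{"x":0,"y":0,"z":0.6,"ax":0,"ay":0,"az":0,"fingers":34},{"x":0,"y":0,"z":0.7,"ax":0,"ay":0,"az":0,"fingers":34},{"x":0,"y":0,"z":0.7,"ax":0,"ay":0,"az":0,"fingers":34},{"x":0,"y":0,"z":0.6,"ax":0,"ay":0,"az":0,"fingers":34},{"x":0,"y":0,"z":0.5,"ax":0,"ay":0,"az":0,"fingers":34},{"x":0,"y":0,"z":0.3,"ax":0,"ay":0,"az":0,"fingers":34},{"x":0,"y":0,"z":0.2,"ax":0,"ay":0,"az":0,"fingers":34},{"x":0,"y":0,"z":0,"ax":0,"ay":0,"az":0,"fingers":34}]'
python3 -m crank '[{"x":0,"y":0,"z":0.05,"ax":0,"ay":0,"az":0,"fingers":34},{"x":0,"y":0,"z":0.05,"ax":0,"ay":0,"az":0,"fingers":34},{"x":0,"y":0,"z":0.05,"ax":0,"ay":0,"az":0,"fingers":34},{"x":0,"y":0,"z":0,"ax":0,"ay":0,"az":0,"fingers":34}]'
```

```text
t: 9.65
position: [0.5002, 0.2379, 0.0828]
orientation: [[-0.006, -1.0, -0.001], [-1.0, 0.006, -0.001], [0.001, 0.001, -1.0]]
force: [-0.3, -0.5, -1.5]
gripper_width: 0.0406
grasp_force: 40.9
t: 10.05
position: [0.5006, 0.2387, 0.0775]
orientation: [[-0.005, -1.0, 0.0], [-1.0, 0.005, 0.0], [-0.0, -0.0, -1.0]]
force: [-0.2, -1.1, -1.4]
gripper_width: 0.0405
grasp_force: 40.9
```

```bash
python3 -m crank '[{"x":0,"y":0,"z":0.04,"ax":0,"ay":0,"az":0,"fingers":34},{"x":0,"y":0,"z":0.04,"ax":0,"ay":0,"az":0,"fingers":34},{"x":0,"y":0,"z":0.03,"ax":0,"ay":0,"az":0,"fingers":34},{"x":0,"y":0,"z":0,"ax":0,"ay":0,"az":0,"fingers":34}]'
python3 -m crank '[{"x":0,"y":0,"z":0.03,"ax":0,"ay":0,"az":0,"fingers":34},{"x":0,"y":0,"z":0,"ax":0,"ay":0,"az":0,"fingers":34}]'
```

```text
t: 10.45
position: [0.5003, 0.2386, 0.0727]
orientation: [[-0.005, -1.0, -0.0], [-1.0, 0.005, -0.0], [0.0, 0.0, -1.0]]
force: [0.1, -0.5, -1.1]
gripper_width: 0.0406
grasp_force: 40.9
t: 10.65
position: [0.5006, 0.2387, 0.0719]
orientation: [[-0.005, -1.0, 0.0], [-1.0, 0.005, 0.0], [-0.0, -0.0, -1.0]]
force: [-1.0, 0.5, -0.5]
gripper_width: 0.0404
grasp_force: 41.0
```

```bash
python3 -m crank '[{"x":0,"y":0,"z":0.03,"ax":0,"ay":0,"az":0,"fingers":34},{"x":0,"y":0,"z":0,"ax":0,"ay":0,"az":0,"fingers":34}]' | grep -A0 -E "pos|force"
python3 -m crank '[{"x":0,"y":0,"z":0.03,"ax":0,"ay":0,"az":0,"fingers":34},{"x":0,"y":0,"z":0,"ax":0,"ay":0,"az":0,"fingers":34}]'| grep -A0 -E "pos|force"
```

```text
position: [0.5007, 0.2389, 0.0719]
--
force: [-2.4, -0.5, 8.0]
--
grasp_force: 42.0
position: [0.5009, 0.239, 0.0718]
--
force: [-6.0, -1.9, 18.0]
--
grasp_force: 42.9
```

The bottle is down on the worktop. I'll ease off, release and rise.

```bash
python3 -m crank '[{"x":0,"y":0,"z":-0.045,"ax":0,"ay":0,"az":0,"fingers":34},{"x":0,"y":0,"z":0,"ax":0,"ay":0,"az":0,"fingers":34}]'| grep force
python3 -m crank '[{"x":0,"y":0,"z":0,"ax":0,"ay":0,"az":0,"fingers":44},{"x":0,"y":0,"z":0,"ax":0,"ay":0,"az":0,"fingers":52},{"x":0,"y":0,"z":0,"ax":0,"ay":0,"az":0,"fingers":62},{"x":0,"y":0,"z":0,"ax":0,"ay":0,"az":0,"fingers":70},{"x":0,"y":0,"z":0,"ax":0,"ay":0,"az":0,"fingers":70}]' 30
python3 -m crank '[{"x":0,"y":0,"z":-0.4,"ax":0,"ay":0,"az":0,"fingers":70},{"x":0,"y":0,"z":-0.8,"ax":0,"ay":0,"az":0,"fingers":70},{"x":0,"y":0,"z":-1,"ax":0,"ay":0,"az":0,"fingers":70},{"x":0,"y":0,"z":-1,"ax":0,"ay":0,"az":0,"fingers":70},{"x":0,"y":0,"z":-0.6,"ax":0,"ay":0,"az":0,"fingers":70},{"x":0,"y":0,"z":0,"ax":0,"ay":0,"az":0,"fingers":70}]' | grep force
python3 -c "
from h import *
import cv2
to(.578,.039,.225,None)
for n in('scene','top'): cv2.imwrite(f'pics/h_{n}.png',capture(n)[:,:,::-1])"
```

```text
force: [-2.3, 0.7, 6.2]
grasp_force: 41.8
t: 11.75
position: [0.5005, 0.2386, 0.071]
orientation: [[-0.005, -1.0, -0.0], [-1.0, 0.005, -0.0], [0.0, 0.0, -1.0]]
force: [0.3, -0.3, 0.4]
gripper_width: 0.0699
grasp_force: 0.0
force: [0.1, 0.0, 0.2]
grasp_force: 0.0
t12.3 shift [ 5.   -1.9   0.18] yaw 179.7 az None tilt [-0.07  0.02  0.  ] w 0.0701 F [0.1 0.  0.2] gf 0.0 grasp [0.5029 0.2394 0.2323] q6 -1.25
```

```bash
cat > mt.py <<'E'
from h import *
import cv2
def track(tag):
    print("match (du,dv,score)")
    for n,cr,pts in (("scene",c1,dict(pepper=(560,100),blue=(392,85),green=(357,215),white=(652,190),bar=(500,140))),("top",c2,dict(pepper=(570,85),blue=(489,180),green=(562,283),white=(688,122),timer=(92,321),soap=(201,218)))):
        a=cv2.resize(cv2.imread(f"pics/{n}0.png"),(560,420),interpolation=cv2.INTER_AREA);b=cv2.imread(f"pics/{tag}_{n}.png")
        F=4
        for k,p in pts.items():
            u,v=map(round,cr(*p));r=9;w=16
            t=cv2.resize(a[v-r:v+r,u-r:u+r],None,fx=F,fy=F,interpolation=cv2.INTER_CUBIC)
            s=cv2.resize(b[v-w:v+w,u-w:u+w],None,fx=F,fy=F,interpolation=cv2.INTER_CUBIC)
            m=cv2.matchTemplate(s,t,cv2.TM_CCOEFF_NORMED);_,sc,_,l=cv2.minMaxLoc(m)
            print(n,k,(l[0]/F-(w-r),l[1]/F-(w-r)),round(sc,2))
E
python3 - <<'E'
from mt import *
track("h")
# diff in scene near predicted bottle
a=cv2.resize(cv2.imread("pics/scene0.png"),(560,420),interpolation=cv2.INTER_AREA).astype(int);b=cv2.imread("pics/h_scene.png").astype(int)
d=(np.abs(a-b).max(2)>45)
f=proj("scene",(.5006,.2388,0));t=proj("scene",(.5006,.2388,.131));print(f,t)
u0=int(f[0])-14
for v in range(int(t[1])-8,int(f[1])+10): print(v,"".join("#" if x else "." for x in d[v,u0:u0+30]))
# fit
P=[(0,.659,.059),(72,.585,.1305),(144,.4957,.073),(216,.523,-.0295),(288,.628,-.0375)]
A=[];y=[]
for th,px,py in P:
    c,s=np.cos(np.radians(th)),np.sin(np.radians(th));A+=[[1,0,c,-s],[0,1,s,c]];y+=[px,py]
r=np.linalg.lstsq(np.array(A),np.array(y),rcond=None)[0];print(r,np.hypot(*r[2:]),np.degrees(np.arctan2(r[3],r[2])))
E
```

```text
match (du,dv,score)
scene pepper (0.0, 0.0) 1.0
scene blue (0.0, 0.0) 1.0
scene green (0.0, 0.0) 0.99
scene white (0.0, 0.0) 1.0
scene bar (0.0, 0.0) 1.0
top pepper (0.0, 0.0) 0.99
top blue (0.0, 0.0) 1.0
top green (0.25, 0.0) 0.99
top white (0.0, 0.0) 1.0
top timer (-3.25, 2.0) 0.32
top soap (5.25, 7.0) 0.32
(np.float64(221.23740854533662), np.float64(227.14828455676337)) (np.float64(217.1903834047384), np.float64(195.2831371993226))
187 ..............................
188 ..............................
189 ..............................
190 ..............................
191 ..............................
192 ..............................
193 ..............................
194 ..............................
195 ..........###.................
196 ........#####.................
197 .......######.................
198 .......######.................
199 ........####..................
200 ..............................
201 ..............................
202 ..............................
203 ........######................
204 ........#####..####...........
205 ........####..######.......
[... 473 characters left out ...]
###########.........
220 #####################.........
221 #####################.........
222 #####################.........
223 #####################.........
224 #####################.........
225 #####################.........
226 #....################.........
227 .....################.........
228 .....################.........
229 ......##############..........
230 .......#############..........
231 ........###########...........
232 .........#########............
233 ..............................
234 ..............................
235 ..............................
236 ..............................
[0.57814    0.0391     0.0859435  0.02189766] 0.08868930189615301 14.294327753449057
```

The carousel hasn't moved, and the spray bottle stands upright exactly where projected. The fit gives a centre of (.578,.039) and pepper at 14.3°. Next I'll go to the handle.

```bash
python3 -m crank '[{"x":0,"y":0,"z":0,"ax":0,"ay":0,"az":-0.8,"fingers":50},{"x":0,"y":0,"z":0,"ax":0,"ay":0,"az":-0.8,"fingers":50},{"x":0,"y":0,"z":0,"ax":0,"ay":0,"az":-0.8,"fingers":50},{"x":0,"y":0,"z":0,"ax":0,"ay":0,"az":0,"fingers":50}]' >/dev/null
python3 -c "
from h import *
to(.578,.039,.225,194.3)"
```

```text
t12.8 shift [ 5.31 -0.69  0.03] yaw -165.9 az -0.03 tilt [ 0.03 -0.   -0.  ] w 0.05 F [ 0.5 -0.7  0.2] gf 0.0 grasp [0.4994 0.2383 0.2263] q6 -1.51
```

```bash
python3 -m crank '[{"x":0.6,"y":-0.08,"z":0,"ax":0,"ay":0,"az":0,"fingers":50},{"x":0.9,"y":-0.12,"z":0,"ax":0,"ay":0,"az":0,"fingers":50},{"x":0.9,"y":-0.12,"z":0,"ax":0,"ay":0,"az":0,"fingers":50},{"x":0.9,"y":-0.12,"z":0,"ax":0,"ay":0,"az":0,"fingers":50},{"x":0.9,"y":-0.12,"z":0,"ax":0,"ay":0,"az":0,"fingers":50},{"x":0.7,"y":-0.08,"z":0,"ax":0,"ay":0,"az":0,"fingers":50},{"x":0.4,"y":-0.05,"z":0,"ax":0,"ay":0,"az":0,"fingers":50},{"x":0,"y":0,"z":0,"ax":0,"ay":0,"az":0,"fingers":50},{"x":0,"y":0,"z":0,"ax":0,"ay":0,"az":0,"fingers":50}]' >/dev/null
python3 -c "
from h import *
to(.578,.039,.130,194.3)"
```

```text
t13.8 shift [0.03 0.02 2.44] yaw -165.9 az -0.03 tilt [0.01 0.01 0.  ] w 0.0499 F [-0.1  1.1 -0.4] gf 0.0 grasp [0.5784 0.0403 0.2275] q6 -1.87
```

```bash
python3 -m crank '[{"x":0.02,"y":0.02,"z":0.4,"ax":0,"ay":0,"az":0,"fingers":50},{"x":0,"y":0,"z":0.5,"ax":0,"ay":0,"az":0,"fingers":50},{"x":0,"y":0,"z":0.5,"ax":0,"ay":0,"az":0,"fingers":50},{"x":0,"y":0,"z":0.4,"ax":0,"ay":0,"az":0,"fingers":50},{"x":0,"y":0,"z":0.3,"ax":0,"ay":0,"az":0,"fingers":50},{"x":0,"y":0,"z":0.2,"ax":0,"ay":0,"az":0,"fingers":50},{"x":0,"y":0,"z":0.1,"ax":0,"ay":0,"az":0,"fingers":50},{"x":0,"y":0,"z":0,"ax":0,"ay":0,"az":0,"fingers":50}]'
python3 -m crank '[{"x":0,"y":0,"z":0,"ax":0,"ay":0,"az":0,"fingers":36},{"x":0,"y":0,"z":0,"ax":0,"ay":0,"az":0,"fingers":26},{"x":0,"y":0,"z":0,"ax":0,"ay":0,"az":0,"fingers":20},{"x":0,"y":0,"z":0,"ax":0,"ay":0,"az":0,"fingers":14},{"x":0,"y":0,"z":0,"ax":0,"ay":0,"az":0,"fingers":10},{"x":0,"y":0,"z":0,"ax":0,"ay":0,"az":0,"fingers":10}]' 20
```

```text
t: 14.55
position: [0.5783, 0.0391, 0.127]
orientation: [[0.244, -0.97, -0.0], [-0.97, -0.244, 0.0], [-0.0, 0.0, -1.0]]
force: [0.6, 0.4, 0.9]
gripper_width: 0.0503
grasp_force: 0.0
t: 15.15
position: [0.5799, 0.0389, 0.128]
orientation: [[0.244, -0.97, 0.003], [-0.97, -0.244, 0.0], [0.0, -0.003, -1.0]]
force: [4.7, 1.9, 2.0]
gripper_width: 0.0155
grasp_force: 22.2
```

```bash
python3 -c "
from h import *
to(.578,.039,.130,194.3);print(state()['ft_torque'])"
```

```text
t15.2 shift [-0.01  0.05  0.07] yaw -165.9 az -0.03 tilt [-0.03 -0.    0.  ] w 0.0155 F [4.7 1.9 2. ] gf 22.15845376253128 grasp [0.5799 0.0389 0.133 ] q6 -1.88
[ 0.32817219 -0.93465759 -0.02163454]
```

```bash
python3 -m crank '[{"x":0,"y":-0.06,"z":0,"ax":0,"ay":0,"az":0,"fingers":10},{"x":0,"y":0,"z":0,"ax":0,"ay":0,"az":0,"fingers":10},{"x":0,"y":0,"z":0,"ax":0,"ay":0,"az":0,"fingers":10}]' 35
python3 -m crank '[{"x":0,"y":0,"z":0,"ax":0,"ay":0,"az":0.3,"fingers":10},{"x":0,"y":0,"z":0,"ax":0,"ay":0,"az":0.6,"fingers":10},{"x":0,"y":0,"z":0,"ax":0,"ay":0,"az":0.6,"fingers":10},{"x":0,"y":0,"z":0,"ax":0,"ay":0,"az":0.6,"fingers":10},{"x":0,"y":0,"z":0,"ax":0,"ay":0,"az":0.6,"fingers":10},{"x":0,"y":0,"z":0,"ax":0,"ay":0,"az":0.3,"fingers":10},{"x":0,"y":0,"z":0,"ax":0,"ay":0,"az":0,"fingers":10}]'
python3 -c "
from h import *
to(.578,.039,.130,0);print(state()['ft_torque'])"
```

```text
t: 15.45
position: [0.58, 0.0389, 0.128]
orientation: [[0.244, -0.97, -0.001], [-0.97, -0.244, -0.001], [0.001, 0.001, -1.0]]
force: [-2.0, -0.5, 7.7]
gripper_width: 0.0147
grasp_force: 37.1
t: 16.15
position: [0.5797, 0.0389, 0.128]
orientation: [[-0.068, -0.998, -0.002], [-0.998, 0.068, -0.001], [0.001, 0.001, -1.0]]
force: [-3.1, -1.1, 8.1]
gripper_width: 0.0148
grasp_force: 37.2
t16.1 shift [0.   0.04 0.07] yaw 176.1 az 29.35 tilt [ 0.01 -0.01 -0.  ] w 0.0148 F [-3.1 -1.1  8.1] gf 37.17135787010193 grasp [0.5797 0.0389 0.133 ] q6 -1.56
[-0.05525854  0.57209464  0.04039533]
```

```bash
python3 -m crank '[{"x":0,"y":0,"z":-0.02,"ax":0,"ay":0,"az":0.5,"fingers":10},{"x":0,"y":0,"z":-0.02,"ax":0,"ay":0,"az":0.8,"fingers":10},{"x":0,"y":0,"z":0,"ax":0,"ay":0,"az":0.8,"fingers":10},{"x":0,"y":0,"z":0,"ax":0,"ay":0,"az":0.8,"fingers":10},{"x":0,"y":0,"z":0,"ax":0,"ay":0,"az":0.8,"fingers":10},{"x":0,"y":0,"z":0,"ax":0,"ay":0,"az":0.8,"fingers":10},{"x":0,"y":0,"z":0,"ax":0,"ay":0,"az":0.8,"fingers":10},{"x":0,"y":0,"z":0,"ax":0,"ay":0,"az":0.8,"fingers":10},{"x":0,"y":0,"z":0,"ax":0,"ay":0,"az":0.8,"fingers":10},{"x":0,"y":0,"z":0,"ax":0,"ay":0,"az":0.8,"fingers":10}]'
python3 -m crank '[{"x":0,"y":0,"z":0,"ax":0,"ay":0,"az":0.8,"fingers":10},{"x":0,"y":0,"z":0,"ax":0,"ay":0,"az":0.8,"fingers":10},{"x":0,"y":0,"z":0,"ax":0,"ay":0,"az":0.8,"fingers":10},{"x":0,"y":0,"z":0,"ax":0,"ay":0,"az":0.8,"fingers":10},{"x":0,"y":0,"z":0,"ax":0,"ay":0,"az":0.8,"fingers":10},{"x":0,"y":0,"z":0,"ax":0,"ay":0,"az":0.8,"fingers":10},{"x":0,"y":0,"z":0,"ax":0,"ay":0,"az":0.8,"fingers":10},{"x":0,"y":0,"z":0,"ax":0,"ay":0,"az":0.8,"fingers":10},{"x":0,"y":0,"z":0,"ax":0,"ay":0,"az":0.8,"fingers":10},{"x":0,"y":0,"z":0,"ax":0,"ay":0,"az":0.8,"fingers":10}]'
python3 -c "
from h import *
to(.58,.039,.132,0)"
```

```text
t: 17.15
position: [0.5791, 0.0392, 0.1281]
orientation: [[-0.769, -0.639, -0.004], [-0.639, 0.769, -0.0], [0.003, 0.002, -1.0]]
force: [-0.2, -1.2, -1.4]
gripper_width: 0.0148
grasp_force: 36.2
t: 18.15
position: [0.5789, 0.0399, 0.128]
orientation: [[-0.99, 0.143, -0.004], [0.143, 0.99, 0.001], [0.004, 0.0, -1.0]]
force: [-0.0, 2.4, 0.8]
gripper_width: 0.0145
grasp_force: 36.3
t18.1 shift [-0.03 -0.02  0.03] yaw 81.8 az 13.63 tilt [ 0.   -0.04  0.  ] w 0.0145 F [-0.   2.4  0.8] gf 36.250078082084656 grasp [0.5789 0.0399 0.133 ] q6 0.09
```

```bash
python3 -m crank '[{"x":0,"y":0,"z":0,"ax":0,"ay":0,"az":0.8,"fingers":10},{"x":0,"y":0,"z":0,"ax":0,"ay":0,"az":0.8,"fingers":10},{"x":0,"y":0,"z":0,"ax":0,"ay":0,"az":0.8,"fingers":10},{"x":0,"y":0,"z":0,"ax":0,"ay":0,"az":0.8,"fingers":10},{"x":0,"y":0,"z":0,"ax":0,"ay":0,"az":0.8,"fingers":10},{"x":0,"y":0,"z":0,"ax":0,"ay":0,"az":0.8,"fingers":10},{"x":0,"y":0,"z":0,"ax":0,"ay":0,"az":0.8,"fingers":10},{"x":0,"y":0,"z":0,"ax":0,"ay":0,"az":0.8,"fingers":10},{"x":0,"y":0,"z":0,"ax":0,"ay":0,"az":0.8,"fingers":10},{"x":0,"y":0,"z":0,"ax":0,"ay":0,"az":0.8,"fingers":10}]' >/dev/null
python3 -m crank '[{"x":0,"y":0,"z":0,"ax":0,"ay":0,"az":0.8,"fingers":10},{"x":0,"y":0,"z":0,"ax":0,"ay":0,"az":0.8,"fingers":10},{"x":0,"y":0,"z":0,"ax":0,"ay":0,"az":0.8,"fingers":10},{"x":0,"y":0,"z":0,"ax":0,"ay":0,"az":0.8,"fingers":10},{"x":0,"y":0,"z":0,"ax":0,"ay":0,"az":0.8,"fingers":10},{"x":0,"y":0,"z":0,"ax":0,"ay":0,"az":0.7,"fingers":10},{"x":0,"y":0,"z":0,"ax":0,"ay":0,"az":0.4,"fingers":10},{"x":0,"y":0,"z":0,"ax":0,"ay":0,"az":0,"fingers":10},{"x":0,"y":0,"z":0,"ax":0,"ay":0,"az":0,"fingers":10}]'
python3 -c "
from h import *
import cv2
to(.58,.039,.132,0)
for n in('scene','top'): cv2.imwrite(f'pics/k_{n}.png',capture(n)[:,:,::-1])"
```

```text
t: 20.05
position: [0.5796, 0.0406, 0.128]
orientation: [[-0.06, 0.998, -0.002], [0.998, 0.06, 0.003], [0.003, -0.002, -1.0]]
force: [0.3, 4.6, -2.5]
gripper_width: 0.0148
grasp_force: 35.9
t20.1 shift [-0.04  0.01  0.03] yaw 3.4 az 0.57 tilt [-0.02 -0.03  0.  ] w 0.0148 F [ 0.3  4.6 -2.5] gf 35.9460711479187 grasp [0.5796 0.0406 0.133 ] q6 1.45
```

```bash
python3 -m crank '[{"x":-0.03,"y":0,"z":0,"ax":0,"ay":0,"az":0.3,"fingers":10},{"x":0,"y":0,"z":0,"ax":0,"ay":0,"az":0.27,"fingers":10},{"x":0,"y":0,"z":0,"ax":0,"ay":0,"az":0,"fingers":10},{"x":0,"y":0,"z":0,"ax":0,"ay":0,"az":0,"fingers":10}]' >/dev/null
python3 - <<'E'
from mt import *
to(.58,.039,.132,0)
for n in('scene','top'): cv2.imwrite(f'pics/m_{n}.png',capture(n)[:,:,::-1])
for n,cr,p,ps in (("scene",c1,(560,100),dict(pepper=180,blue=252,green=324,white=108)),("top",c2,(570,85),dict(pepper=180,blue=252,green=324,white=108))):
    a=cv2.resize(cv2.imread(f"pics/{n}0.png"),(560,420),interpolation=cv2.INTER_AREA);b=cv2.imread(f"pics/m_{n}.png")
    for k,z,ang0 in (("pepper",.105,14.3),("blue",.12,86.3),("green",.12,158.3),("white",.12,302.3)):
        C=lambda d:np.array([.578+.09*np.cos(np.radians(d)),.039+.09*np.sin(np.radians(d)),z])
        u,v=np.round(proj(n,C(ang0))).astype(int);U,V=np.round(proj(n,C(ps[k]))).astype(int);r=7;w=16;F=4
        t=cv2.resize(a[v-r:v+r,u-r:u+r],None,fx=F,fy=F,interpolation=cv2.INTER_CUBIC);s=cv2.resize(b[V-w:V+w,U-w:U+w],None,fx=F,fy=F,interpolation=cv2.INTER_CUBIC)
        m=cv2.matchTemplate(s,t,cv2.TM_CCOEFF_NORMED);_,sc,_,l=cv2.minMaxLoc(m)
        cu,cv_=U+l[0]/F-(w-r),V+l[1]/F-(w-r)
        off=atz(n,u,v,z)-C(ang0)
        q=atz(n,cu,cv_,z)-off*0
        e=q-[.578,.039,z];print(n,k,round(sc,2),q.round(4),"ang",round(np.degrees(np.arctan2(e[1],e[0]))%360,1),"r",round(np.hypot(*e[:2]),4),"want",ps[k])
E
```

```text
t20.6 shift [-0.04  0.01  0.03] yaw 0.1 az 0.01 tilt [-0.02 -0.05  0.  ] w 0.0145 F [ 1.3  7.8 -1.6] gf 35.94459056854248 grasp [0.5797 0.0406 0.1331] q6 1.51
scene pepper 0.73 [0.4782 0.0174 0.105 ] ang 192.2 r 0.1021 want 180
scene blue 0.67 [ 0.5494 -0.0464  0.12  ] ang 251.5 r 0.0901 want 252
scene green 0.84 [ 0.6469 -0.0124  0.12  ] ang 323.3 r 0.086 want 324
scene white 0.74 [0.5479 0.1225 0.12  ] ang 109.8 r 0.0887 want 108
top pepper 0.02 [0.4578 0.0164 0.105 ] ang 190.6 r 0.1223 want 180
top blue 0.53 [ 0.5547 -0.0416  0.12  ] ang 253.9 r 0.0839 want 252
top green 0.3 [ 0.6488 -0.0327  0.12  ] ang 314.7 r 0.1008 want 324
top white 0.51 [0.5488 0.1247 0.12  ] ang 108.8 r 0.0906 want 108
```

```bash
python3 -m crank '[{"x":0.04,"y":0,"z":0,"ax":0,"ay":0,"az":0,"fingers":10},{"x":0.03,"y":0,"z":0,"ax":0,"ay":0,"az":0,"fingers":10},{"x":0,"y":0,"z":0,"ax":0,"ay":0,"az":0,"fingers":10},{"x":0,"y":0,"z":0,"ax":0,"ay":0,"az":0,"fingers":10}]'
python3 - <<'E'
from h import *
import cv2
b=cv2.imread("pics/m_scene.png");h=cv2.cvtColor(b,cv2.COLOR_BGR2HSV)
t=proj("scene",(.488,.039,.11));f=proj("scene",(.488,.039,.02));print(t,f)
u0=int(t[0])-18
print("sat/20 (low=grey pepper/metal, high=wood), col0=",u0)
for v in range(int(t[1])-8,int(f[1])+10,1): print(v,"".join("%x"%min(15,x//14) for x in h[v,u0:u0+36,1])," ","".join("%x"%(x//16) for x in h[v,u0:u0+36,2]))
E
```

```text
t: 21.05
position: [0.5797, 0.0407, 0.1281]
orientation: [[0.002, 1.0, -0.002], [1.0, -0.002, -0.0], [-0.0, -0.002, -1.0]]
force: [-0.3, -0.2, -4.9]
gripper_width: 0.0142
grasp_force: 35.7
(np.float64(266.9793288022637), np.float64(241.91217718771918)) (np.float64(267.2642093316865), np.float64(263.3373328597477))
sat/20 (low=grey pepper/metal, high=wood), col0= 248
233 465456543332222224555368778777777776   887788666666665445576678999999999988
234 676446543333222234555467777777887877   888778766666655556777678889999999999
235 677545544433223344443477788777777788   888778876666666667877678888999999999
236 787644444444444454433477778877777778   888877877776777778876688888899999999
237 777764344445554443345577888787887877   888877778877777888777788888888899999
238 787776533444443323455567777878777775   999888777777877777888899888888899999
239 788877765543334433333345678787787652   999988877777777789aaaaa998888888899a
240 778777877766666531211112467877876421   99999988888888889bbbccba9988888889a9
241 778777877777776311111111247877764211   9999999999889999bcccccccb98888889aa8
242 7777887
[... 1768 characters left out ...]
221221222255435666676   a9adefeb99a76654445544555689acefffff
265 123677787531244322121223454336766666   c99beeedb887676544444455679aadefffff
266 112477777752245433232334443367766666   ca99bdeeda7767765555556789abceffffff
267 111257777774234444333333322477777666   dcb99bdeec987887776667789aaceeffffff
268 121125777776333322323222235777777776   ddca89bdeec989899999999abaacefffffff
269 221112577777554212222223467777777777   dddc989bdeeb9a9aaaaaaabcbbceeeffffff
270 111111357777777544455556777777777777   deeda889bdeeccb9999abbbccdeffffeffff
271 111111225777777777777777777667777777   eeedca989bdeeeecbbcdedcdeefffffeefff
272 111111112577777777777777777766777777   eeeddcb988adeeeeeeeeeeeeefffffffeeff
```

The pepper's grey dome is at column ≈267, where "straight front" projects (267). It is upright, and the other jars fit within about 2°. The handle is held with little side force.

```bash
python3 -c "
from workcell import *
print(sign_off())"
```

```text
the job is handed in; nothing more can be done
None
```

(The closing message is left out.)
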